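Sweep the slide box's cover clean and lift it off level

TASK

Crumbs of cork lie on the loose cover of the slide box and must not fall in when it is opened. With the standing scraper block push all three crumbs off the cover into the steel tray beside the box (not with the fingers), stand the scraper back on the worktop, then take the cover by its bar, lift it straight up about 10 cm, always level, and finish still holding it there, steady and level above the open box. Leave the other things alone.

Things in the scene. Friction and masses are not known exactly. Their poses are not given: they have to be found in the camera images.
- box: white open-topped slide box, fixed, 150 (x) x 200 (y) x 58 mm high, walls 5 mm; origin at the centre of its underside on the worktop. The tray stands on its +y side. Between the box's place and the scraper's a tall fixed cool box stands farther back, its nearest corner about 0.58 m ahead of the robot: pass on the robot's side of it
- cover: loose aluminium cover on the box, about 0.4 kg, balanced at its middle: plate 156 (x) x 220 (y) x 6 mm over a locating plug 134 x 184 x 8 mm that sits in the box with 3 mm of play (lift straight up). Origin at the centre of the plug's underside, 50 mm above the worktop at the start; the plate's upper face is 14 mm above the origin; axes as the box's at the start (within 0.02 rad)
- cover_bar (a point): centre of the cover's black grip bar, over the middle of the cover: bar 100 mm long along the cover's x, 16 mm wide (y), 14 mm high, its underside 20 mm and its top 34 mm above the plate, on two posts 41 mm either side of the middle; axes as the cover's
- tray: open steel tray, fixed, 165 (x) x 115 (y) x 30 mm high, walls 3 mm, beside the box with its near wall tucked under the cover's overhanging +y edge; origin at the centre of its underside; axes as the box's
- scraper: grey scraper block standing upright, 0.18 kg: foot 116 mm long (x) x 28 mm thick (y) x 20 mm high, black rubber sole; above it an upright grip 64 mm (x) x 20 mm (y), from 18 to 100 mm high, to be pinched across its 20 mm. Origin at the centre of its sole; it pushes with the long side faces of the foot. It starts in either of two places, the timer in the other
- crumb_a: crumb of cork about 16 x 14 x 9 mm, lying on the +y half of the cover, 56 to 88 mm from its middle line (three crumbs abreast, within 40 mm of its middle in the cover's x); origin at the centre of its underside
- crumb_b: crumb of cork about 16 x 14 x 9 mm, lying on the +y half of the cover, 56 to 88 mm from its middle line (three crumbs abreast, within 40 mm of its middle in the cover's x); origin at the centre of its underside
- crumb_c: crumb of cork about 16 x 14 x 9 mm, lying on the +y half of the cover, 56 to 88 mm from its middle line (three crumbs abreast, within 40 mm of its middle in the cover's x); origin at the centre of its underside
- timer: bystander: round white and grey bench timer, 66 mm across, 49 mm high; origin at the centre of its underside
- stapler: bystander: black stapler, 36 x 145 x 56 mm; origin under its centre
- tape_roll: bystander: roll of tape lying flat, 84 mm across, 19 mm high; origin under its centre
- cork_cup: bystander: clear cup of corks, 68 mm across, 88 mm high; origin under its centre

How it is judged:
By the outcome, as a careful person would: the job done as asked, in the order asked, and still so for the second after the job is handed in, while the arm keeps its last pose, push and grip.
It also fails if it takes over 67 s, if anything falls off the work surface, if the arm or the gripper's body presses on something with over 40 N, if the wrist force passes 120 N, or if a joint passes its speed limit or range.

ROBOT

A 6-joint arm with a two-finger parallel gripper is mounted at the origin on a cart in front of the work surface, level with it; the furniture and walls round the work are solid. World frame = base frame: x ahead of the robot, y to its left, z up, the work surface at z = 0. Lengths are in m, angles in rad, forces in N, time in s.
With the tool pointing down it reaches from about 0.35 to 0.775 m from the base axis. Payload 7.3 kg.
Tool frame: the origin (TCP) lies at the centre of the arm's flange, where the gripper is bolted on; the fingertips stand 178 mm ahead of it and the grasp point (between the pads) lies 159 mm ahead of it; z points along the fingers, y is the line along which they close (so a half turn about z gives the same grasp; the last joint's range is limited). The gripper opens to 92 mm and grips with 3 to 60 N. Pads are 19 mm wide; open, the fingers measure 130 mm over their backs; the gripper's body (75 mm by 190 mm) begins 47 mm behind the grasp point.
Start: joints at [1.18, 0.342, 1.524, -0, 1.275, -0.146], TCP at [0.127, 0.509, 0.405] pointing down, gripper open.
Joint ranges: [-2.53, 2.53], [-0.77, 2.02], [0.04, 2.7], [-1, 4.14], [0.28, 2.66], [-3.11, 3.11]. Speed limits (rad/s): [2.57, 2.57, 3.14, 3.14, 3.14, 3.14].

INTERFACE

Orientations are given as [roll, pitch, yaw] about the fixed x, y, z axes, in that order (R = Rz(yaw) Ry(pitch) Rx(roll)).
In Python, from cell import robot gives the robot as it stands.
- The arm moves only by the shell command python3 -m pendant 'ROWS' [OPENING] [FORCE]. ROWS is a JSON list of rows, 1 to 8 of them, each of 6 numbers: dx, dy, dz in m, then a rotation vector rx, ry, rz in rad; each row shifts and turns the commanded pose from where the row before left it, along the tool's axes as they then stand; what a row does not reach is not made up. A row lasts 1/12 s, in which the tool goes at most 0.0417 m and 0.125 rad, less where a joint would pass 70% of its speed; a pose out of reach is approached as far as the arm can. OPENING is the finger opening in m, set as the command begins (- or left out keeps the last). The fingers move at their own pace and stop on an object; FORCE is the grip in N (left out, the last holds). Time passes only in rows, so rows that do not move let the fingers close. It prints the time, the measured TCP pose, the force, the opening and the grip force at its end.
- robot.observe(): the state, without advancing time (a new reading comes with each control period).
- robot.read_camera(name): name is "scene" or "top"; returns a dict with "image" (480x640x3 uint8, red, green, blue), "fx", "fy", "cx", "cy" (pixels), "k1" (the pictures are not rectified: a ray, as slopes to the right and down, at radius r is drawn at 1 + k1 r^2 times it, then the intrinsics apply), "pose" (4x4, takes a point from camera to world coordinates). Camera axes: x right, y down, z forward; pixel columns grow to the right and rows downward; lengths in m; the calibration is good to about 2 mm. A picture is of the moment at which its call begins. There is no depth.
- robot.hand_in(): hands the job in; it is judged then, once.
The state is a dict: "time": time; "qpos": joint angles; "qvel": joint speeds; "joint_efforts": joint torques, N m; "tool_pos": TCP position; "tool_rot": TCP orientation; "contact_force": force on the tool from outside, world axes, zero at the start; "torque": the same for the moment, N m; "opening": finger opening in m; "grip_force": force on a finger pad.
Only numpy, scipy, OpenCV 4.12 (cv2) and the standard library are available. Lean on these libraries where they do the work, as an engineer would, in place of code of your own. Each camera call takes 0.05 s, during which the arm holds its last target. There are 200 camera calls.

## Working session

There is one attempt and no reset: what is moved stays moved. The work goes in short steps, Python scripts to look and compute and a shell command to move; the robot and the scene stay as the last step left them, time stands still between calls to the robot, and variables do not carry over. Pictures are saved under pics/ and viewed, at most 10 in all, crops included, and the job is handed in when it is done.

```bash
mkdir -p pics; ls; python3 - <<'E'
from cell import robot
import cv2,pickle
d={}
for n in("scene","top"):
    c=robot.read_camera(n);d[n]=c
    cv2.imwrite(f"pics/{n}0.png",c["image"][:,:,::-1]);print(n,c["fx"],c["cx"],c["cy"],c["k1"],c["pose"].round(3).tolist())
pickle.dump(d,open("c0.pkl","wb"));print(robot.observe())
E
```

```text
pics
scene 613.3887007790345 309.86215810340815 246.81183083469423 0.03522610461658583 [[0.547, -0.634, 0.547, -0.332], [-0.837, -0.421, 0.348, -0.397], [0.009, -0.648, -0.761, 1.363], [0.0, 0.0, 0.0, 1.0]]
top 464.76654633498754 320.1876382326596 245.8452619896524 -0.01872302675626156 [[0.009, -0.991, 0.13, 0.445], [-1.0, -0.008, 0.007, 0.184], [-0.006, -0.13, -0.991, 1.249], [0.0, 0.0, 0.0, 1.0]]
{'time': 0.1, 'qpos': array([ 1.17996928e+00,  3.42667097e-01,  1.52486440e+00, -3.99976728e-05,
        1.27542046e+00, -1.45965064e-01]), 'qvel': array([ 2.16101262e-05,  8.13750582e-05, -1.16102142e-03, -5.34897698e-04,
       -6.24603368e-04, -5.24778450e-04]), 'joint_efforts': array([ 2.91673641e-03, -4.32004523e+01, -2.44698411e+01,  7.21110008e-02,
        5.25736716e-02, -5.27215093e-05]), 'tool_pos': array([0.12719741, 0.50925054, 0.40412693]), 'tool_rot': array([-3.14024224e+00, -1.59864403e-04,  2.89674223e+00]), 'contact_force': array([ 0.20963838,  0.3842237 , -0.69130472]), 'torque': array([-0.01515443, -0.04846326, -0.00119059]), 'grip_force': 0.0, 'opening': 0.09185010021284265}
```

View pics/scene0.png

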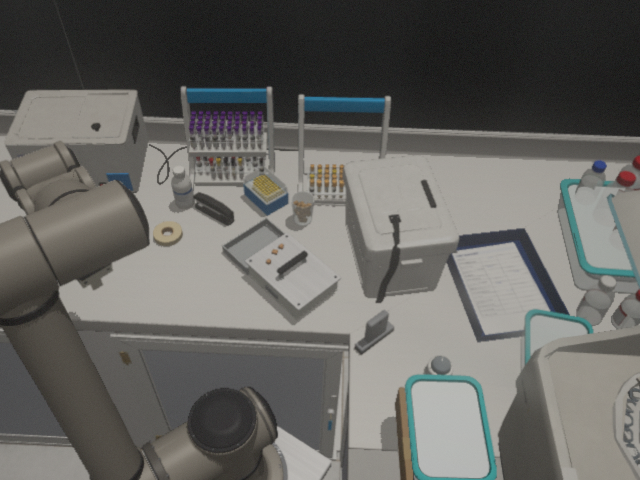

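View pics/top0.png

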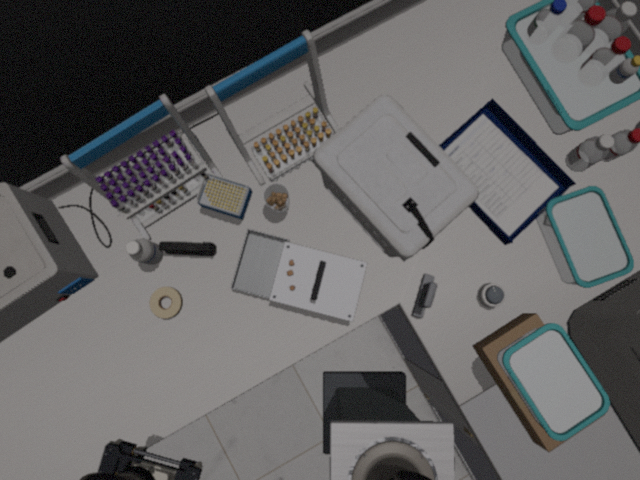

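The scene view shows the box and cover at about (292,270), the tray at (255,245) and the scraper at (375,333). In the top view the cover is at about (319,282), with the bar at (318,281) and the crumbs at (291,262–288). The tray is at (258,265) and the scraper at (424,296), with the timer at (491,295).

```bash
cat > h.py <<'E'
import numpy as np,cv2
def ray(c,uv):
    uv=np.atleast_2d(uv).astype(float)
    d=np.c_[(uv[:,0]-c["cx"])/c["fx"],(uv[:,1]-c["cy"])/c["fy"]];s=d.copy()
    for _ in range(8): s=d/(1+c["k1"]*(s**2).sum(1,keepdims=True))
    return c["pose"][:3,3],np.c_[s,np.ones(len(s))]@c["pose"][:3,:3].T
def plane(c,uv,z):
    o,d=ray(c,uv); return o+d*((z-o[2])/d[:,2])[:,None]
def proj(c,p):
    p=(np.atleast_2d(p)-c["pose"][:3,3])@c["pose"][:3,:3]; s=p[:,:2]/p[:,2:]
    s=s*(1+c["k1"]*(s**2).sum(1,keepdims=True)); return s*[c["fx"],c["fy"]]+[c["cx"],c["cy"]]
def blobs(m,off,amin=15):
    n,l,st,ce=cv2.connectedComponentsWithStats(m.astype(np.uint8))
    out=[]
    for i in range(1,n):
        if st[i,4]>=amin:
            cn=np.argwhere(l==i)[:,::-1].astype(np.float32)
            out.append((st[i,4],ce[i]+off,cv2.boxPoints(cv2.minAreaRect(cn))+off))
    return out
E
python3 - <<'E'
import pickle,cv2,numpy as np
from h import *
d=pickle.load(open("c0.pkl","rb"))
R={"top":(220,220,460,340),"scene":(215,210,405,360)}
for n,(a,b,e,f) in R.items():
    c=d[n];im=c["image"][b:f,a:e].astype(int);off=np.array([a,b])
    cv2.imwrite(f"pics/{n}_crop.png",cv2.resize(im[:,:,::-1].astype(np.uint8),None,fx=3.3 if n=="top" else 3.9,fy=3.3 if n=="top" else 3.9,interpolation=cv2.INTER_CUBIC))
    br=im.sum(2)/3
    print(n)
    for name,m,z,amin in(("crumb",(im[:,:,0]-im[:,:,2])>35,.0685,8),("dark",br<60,.098,40),("white",br>160,.064,600)):
        for A,ce,bx in blobs(m,off,amin):
            p=plane(c,ce,z)[0]; q=plane(c,bx,z)
            print(name,A,ce.round(1),p.round(4)[:2],q[:,:2].round(3).tolist())
    print(br[::24,::16].astype(int))
E
```

```text
top
crumb 12 [291.  262.5] [0.557  0.2661] [[0.561, 0.269], [0.561, 0.264], [0.553, 0.263], [0.553, 0.269]]
crumb 15 [289.6 272.6] [0.5312 0.2692] [[0.535, 0.273], [0.535, 0.266], [0.528, 0.266], [0.528, 0.273]]
crumb 8 [292.  287.5] [0.4934 0.2625] [[0.493, 0.266], [0.497, 0.263], [0.493, 0.259], [0.49, 0.262]]
dark 300 [379.4 238.6] [0.6162 0.0437] [[0.661, 0.097], [0.675, 0.082], [0.576, -0.005], [0.562, 0.01]]
dark 143 [425.6 230.8] [ 0.6369 -0.0722] [[0.664, -0.052], [0.67, -0.081], [0.602, -0.094], [0.595, -0.065]]
dark 188 [317.7 280.6] [0.5098 0.1973] [[0.465, 0.215], [0.558, 0.192], [0.555, 0.18], [0.462, 0.203]]
dark 245 [420.9 298.6] [ 0.4677 -0.0573] [[0.435, -0.036], [0.511, -0.057], [0.506, -0.08], [0.429, -0.06]]
dark 717 [399.1 324.5] [ 0.4042 -0.0027] [[0.427, 0.042], [0.453, -0.003], [0.371, -0.05], [0.345, -0.005]]
[[116  81 135 102 129 132 136 137 136  56 131 135 135 137 131]
 [137 135 123 128 136 129 136 137 135 136  57 127 137  54 139]
 [136 112 124 123 152 150 150 151 149 149 138 136 142 141 137]
 [136  99 113 123 152 151  33 152 150 140 139 139 141  82 140]
 [
[... 351 characters left out ...]
, 0.256], [0.489, 0.263]]
dark 154 [223.8 216.7] [0.5362 0.4453] [[0.508, 0.461], [0.55, 0.484], [0.564, 0.433], [0.522, 0.411]]
dark 285 [389.3 272.1] [ 0.6194 -0.039 ] [[0.53, -0.049], [0.704, -0.01], [0.707, -0.032], [0.533, -0.07]]
white 13693 [304.9 283.4] [0.4874 0.139 ] [[0.179, 0.194], [0.566, 0.506], [0.873, 0.045], [0.43, -0.185]]
[[ 72 112 161  69 160  95 111 162 163 157 164 163]
 [163 164  79 138  88 163 164 163 164  89 162 156]
 [164  82 144 167 166  62 167 166 165  91  99  61]
 [165 164 130  94 167 167 169 170 166 161  97  96]
 [166 166 165 165 112 155  96 167 166 165 167 163]
 [ 85  87  88 104 127 154 160 164 166 166  79  87]
 [ 87  88  88  94  95  94  95  96 129 116 167 166]]
```

View pics/top_crop.png

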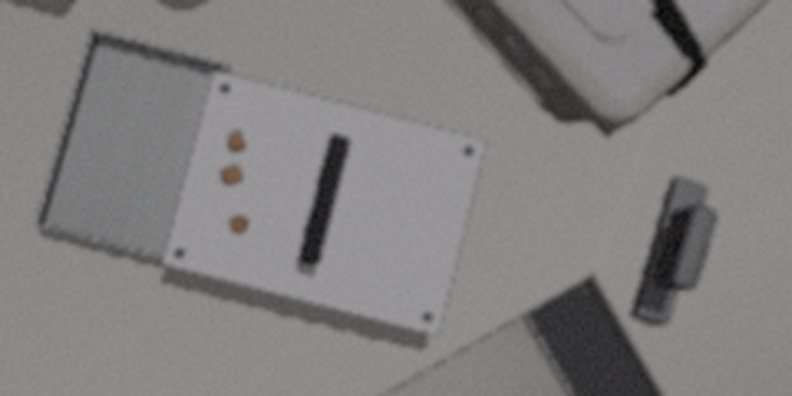

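View pics/scene_crop.png

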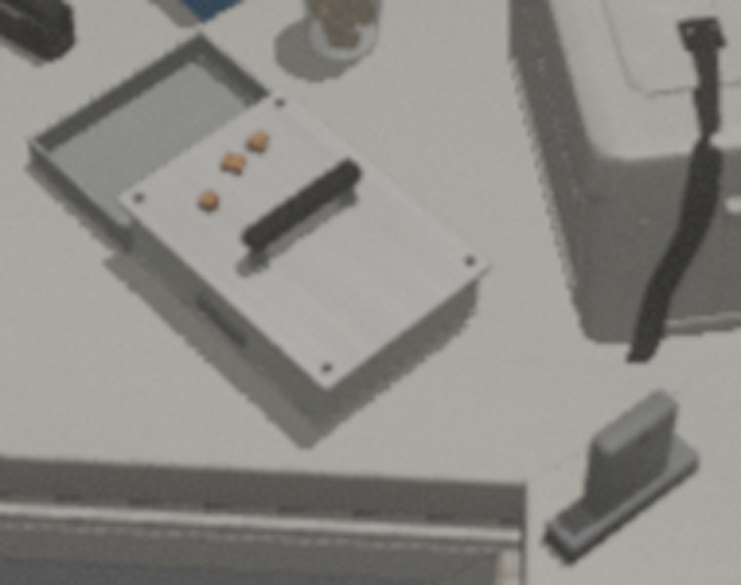

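```bash
python3 - <<'E'
import pickle
from h import *
d=pickle.load(open("c0.pkl","rb"))
def go(n,pts,z,lab):
    c=d[n];k,o=(3.3,(220,220)) if n=="top" else (3.9,(215,210))
    uv=(np.array(pts)+.5)/k-.5+o
    q=plane(c,uv,z)[:,:2]; print(lab,n,q.round(4).tolist(),"mean",q.mean(0).round(4)); return q
def yaw(v): return round(float(np.arctan2(v[1],v[0])),4)
a=go("top",[(214,73),(484,143),(436,334),(163,265)],.064,"plate") # +x+y, +x-y, -x-y, -x+y
print(yaw(a[0]+a[1]-a[2]-a[3]),yaw(a[0]+a[3]-a[1]-a[2])-np.pi/2)
a=go("top",[(225,88),(468,151),(427,317),(180,253)],.064,"screws")
print(yaw(a[0]+a[1]-a[2]-a[3]),yaw(a[0]+a[3]-a[1]-a[2])-np.pi/2)
a=go("scene",[(280,102),(470,261),(327,368),(139,198)],.064,"screws")
print(yaw(a[0]+a[1]-a[2]-a[3]),yaw(a[0]+a[3]-a[1]-a[2])-np.pi/2)
a=go("top",[(340,136),(310,268)],.098,"bar");print(yaw(a[0]-a[1]))
a=go("scene",[(350,163),(252,238)],.096,"bar");print(yaw(a[0]-a[1]))
a=go("top",[(92,36),(42,230)],.03,"tray far +x,-x");print(yaw(a[0]-a[1]))
a=go("scene",[(200,35),(30,145)],.03,"tray far");print(yaw(a[0]-a[1]))
a=go("top",[(675,177),(707,186),(664,324),(632,315)],.02,"foot");print(yaw(a[0]+a[1]-a[2]-a[3]))
a=go("top",[(695,206),(716,212),(697,290),(676,285)],.1,"grip");print(yaw(a[0]+a[1]-a[2]-a[3]))
a=go("scene",[(658,391),(676,402),(610,453),(593,437)],.1,"grip");print(yaw(a[0]+a[1]-a[2]-a[3]))
E
```

```text
plate top [[0.6109, 0.2841], [0.5578, 0.0736], [0.4111, 0.1107], [0.4616, 0.3205]] mean [0.5104 0.1972]
-0.2437 -0.2416963267948966
screws top [[0.5992, 0.2753], [0.5515, 0.086], [0.4239, 0.1176], [0.4709, 0.3076]] mean [0.5114 0.1966]
-0.2451 -0.2446963267948965
screws scene [[0.5991, 0.2752], [0.5514, 0.0842], [0.4231, 0.1163], [0.4707, 0.3064]] mean [0.5111 0.1955]
-0.2418 -0.24499632679489647
bar top [[0.559, 0.1853], [0.4599, 0.2068]] mean [0.5094 0.196 ]
-0.2143
bar scene [[0.5566, 0.1864], [0.4651, 0.205]] mean [0.5108 0.1957]
-0.2006
tray far +x,-x top [[0.645, 0.386], [0.4888, 0.4212]] mean [0.5669 0.4036]
-0.2217
tray far scene [[0.6458, 0.382], [0.4879, 0.421]] mean [0.5668 0.4015]
-0.2416
foot top [[0.5359, -0.0836], [0.5289, -0.1091], [0.4192, -0.0726], [0.426, -0.0474]] mean [ 0.4775 -0.0782]
-0.32
grip top [[0.5084, -0.0808], [0.504, -0.0964], [0.446, -0.0809], [0.4496, -0.0654]] mean [ 0.477  -0.0809]
-0.2581
grip scene [[0.5041, -0.084], [0.503, -0.0976], [0.4463, -0.0815], [0.4508, -0.0667]] mean [ 0.476  -0.0824]
-0.2945
```

The top crop gives clean plate corners and screws, and the bar's end at crop (340,136). The scene crop gives the scraper's grip top at (593–676,391–453). That puts the cover at (0.511,0.196) with yaw -0.244, and the scraper at (0.477,-0.081) with yaw about -0.30. The tool starts aligned with the cover's y axis.

```bash
P="python3 -m pendant"
$P '[[-0.03,-0.0243,0,0,0,0],[-0.03,-0.0243,0,0,0,0],[-0.03,-0.0243,0,0,0,0],[-0.03,-0.0243,0,0,0,0],[-0.03,-0.0243,0,0,0,0]]' 0.092
$P '[[-0.03,-0.0243,0,0,0,0],[-0.03,-0.0243,0,0,0,0],[-0.03,-0.0243,0,0,0,0],[-0.03,-0.0243,0,0,0,0],[-0.03,-0.0243,0,0,0,0]]'
$P '[[-0.0227,-0.0305,0,0,0,0.007],[-0.0227,-0.0305,0,0,0,0.007],[-0.0227,-0.0305,0,0,0,0.007],[-0.0227,-0.0305,0,0,0,0.007],[-0.0227,-0.0305,0,0,0,0.007],[-0.0227,-0.0305,0,0,0,0.007],[-0.0227,-0.0305,0,0,0,0.007],[-0.0227,-0.0305,0,0,0,0.007]]'
$P '[[0,0,0,0,0,0],[0,0,0,0,0,0]]'
cat >> h.py <<'E'
def togo(s,x,y,z,yaw):
    "tool-axis shift and turn to a pointing-down goal"
    from scipy.spatial.transform import Rotation as R
    a=R.from_euler("xyz",s["tool_rot"]);b=R.from_euler("xyz",[np.pi,0,yaw])
    return a.inv().apply(np.array([x,y,z])-s["tool_pos"]).round(4),(a.inv()*b).as_rotvec().round(4)
E
python3 -c "
from h import *;from cell import robot;s=robot.observe();print(s['qpos'].round(2),togo(s,.4768,-.0805,.234,-.30+np.pi))"
```

```text
time: 0.52
tool_pos: [0.2437, 0.3536, 0.4045]
tool_rot: [-3.141, -0.0, 2.898]
contact_force: [0.9, 0.6, -0.6]
opening: 0.0919
grip_force: 0.0
time: 0.93
tool_pos: [0.3599, 0.1991, 0.4047]
tool_rot: [3.141, -0.0, 2.897]
contact_force: [0.5, 0.9, 0.8]
opening: 0.0919
grip_force: 0.0
time: 1.6
tool_pos: [0.4697, -0.0846, 0.4045]
tool_rot: [3.141, -0.0, 2.84]
contact_force: [1.0, 0.3, -0.5]
opening: 0.0914
grip_force: 0.0
time: 1.77
tool_pos: [0.4697, -0.0842, 0.404]
tool_rot: [3.141, -0.001, 2.837]
contact_force: [-0.6, -0.1, -0.5]
opening: 0.0917
grip_force: 0.0
[-0.34  0.26  1.65  0.    1.24 -1.6 ] (array([-0.0059,  0.0056,  0.17  ]), array([ 0.0003, -0.0015, -0.0044]))
```

```bash
P="python3 -m pendant"
$P '[[-0.0059,0.0056,0.03,0,0,-0.004],[0,0,0.03,0,0,0],[0,0,0.03,0,0,0],[0,0,0.03,0,0,0],[0,0,0.025,0,0,0],[0,0,0.015,0,0,0],[0,0,0.01,0,0,0]]'
$P '[[0,0,0,0,0,0],[0,0,0,0,0,0],[0,0,0,0,0,0],[0,0,0,0,0,0],[0,0,0,0,0,0],[0,0,0,0,0,0]]' 0 30
$P '[[0,0,0,0,0,0],[0,0,0,0,0,0],[0,0,0,0,0,0],[0,0,0,0,0,0],[0,0,0,0,0,0],[0,0,0,0,0,0]]'
python3 - <<'E'
from h import *;from cell import robot
s=robot.observe();print(s["contact_force"],s["torque"],s["tool_rot"],s["opening"])
for n in("top","scene"):
    c=robot.read_camera(n)
    if n=="scene": cv2.imwrite("pics/s1.png",cv2.resize(c["image"][180:420,230:550,::-1],None,fx=2.4,fy=2.4))
E
```

```text
time: 2.35
tool_pos: [0.4757, -0.0772, 0.2328]
tool_rot: [3.141, -0.004, 2.846]
contact_force: [0.1, -0.7, 0.5]
opening: 0.092
grip_force: 0.0
time: 2.85
tool_pos: [0.4769, -0.0789, 0.2354]
tool_rot: [3.142, 0.001, 2.845]
contact_force: [0.1, -0.1, -0.2]
opening: 0.0561
grip_force: 0.0
time: 3.35
tool_pos: [0.4768, -0.0791, 0.2347]
tool_rot: [-3.142, 0.0, 2.845]
contact_force: [0.7, -0.8, 0.1]
opening: 0.0199
grip_force: 30.0
[ 0.65967522 -0.77108886  0.09030023] [-0.11023808  0.04926112 -0.02373416] [-3.14155071e+00  5.14781583e-06  2.84481801e+00] 0.01986063831021906
```

View pics/s1.png

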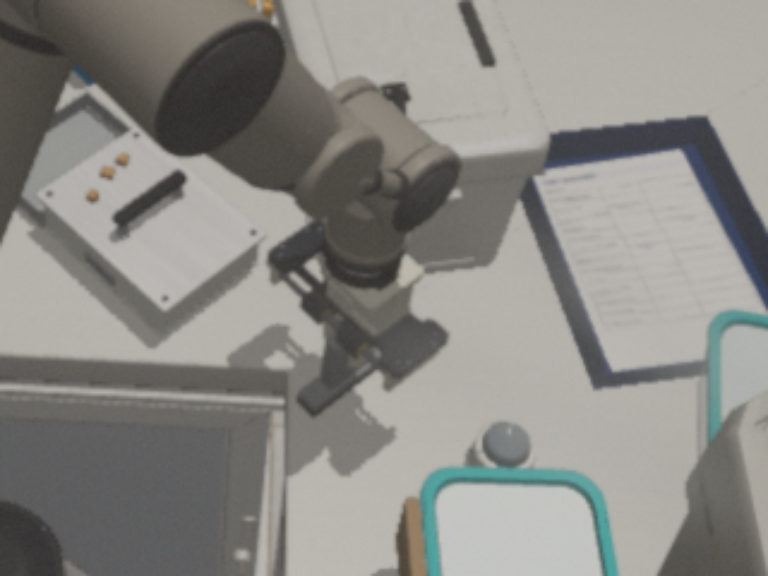

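The gripper has closed on the scraper (19.9 mm) in this picture at about (345,350). The crumbs, at (93–122,158–195), are still undisturbed. Next I lift and carry it round the near side of the cool box.

```bash
P="python3 -m pendant"
$P '[[0,0,-0.01,0,0,0],[0,0,-0.03,0,0,0],[0,0,-0.04,0,0,0],[0,0,-0.04,0,0,0],[0,0,-0.03,0,0,0],[0,0,-0.01,0,0,0]]'
$P '[[0.0214,0.0298,0,0,0,-0.013],[0.0214,0.0298,0,0,0,-0.013],[0.0214,0.0298,0,0,0,-0.013],[0.0214,0.0298,0,0,0,-0.013]]'
$P '[[-0.0074,0.0302,0,0,0,0],[-0.0074,0.0302,0,0,0,0],[-0.0074,0.0302,0,0,0,0],[-0.0074,0.0302,0,0,0,0],[-0.0074,0.0302,0,0,0,0],[-0.0074,0.0302,0,0,0,0]]'
$P '[[0,0,0,0,0,0],[0,0,0,0,0,0],[0,0,0,0,0,0]]'
python3 - <<'E'
from h import *;from cell import robot;s=robot.observe();yw=-.244
for ly in(.03,): print(togo(s,.511-.002*np.cos(yw)-ly*np.sin(yw),.196-.002*np.sin(yw)+ly*np.cos(yw),.2347+.0655,yw+np.pi),s["opening"])
c=robot.read_camera("scene");cv2.imwrite("pics/s2.png",cv2.resize(c["image"][150:350,180:440,::-1],None,fx=3,fy=3))
E
```

```text
time: 3.95
tool_pos: [0.4772, -0.079, 0.3994]
tool_rot: [3.142, 0.007, 2.845]
contact_force: [1.3, -1.1, -1.9]
opening: 0.0199
grip_force: 30.0
time: 4.28
tool_pos: [0.4261, 0.0602, 0.3944]
tool_rot: [3.141, -0.001, 2.896]
contact_force: [0.5, 0.7, -2.0]
opening: 0.02
grip_force: 30.0
time: 4.78
tool_pos: [0.5143, 0.2257, 0.3941]
tool_rot: [-3.141, -0.001, 2.897]
contact_force: [0.6, -0.7, -2.1]
opening: 0.02
grip_force: 30.0
time: 5.03
tool_pos: [0.5137, 0.2239, 0.3939]
tool_rot: [-3.14, -0.002, 2.897]
contact_force: [0.3, -0.1, -3.1]
opening: 0.0199
grip_force: 30.0
(array([-0.0023,  0.0024,  0.0937]), array([-0.0012, -0.0018, -0.0003])) 0.019888661194241975
```

View pics/s2.png

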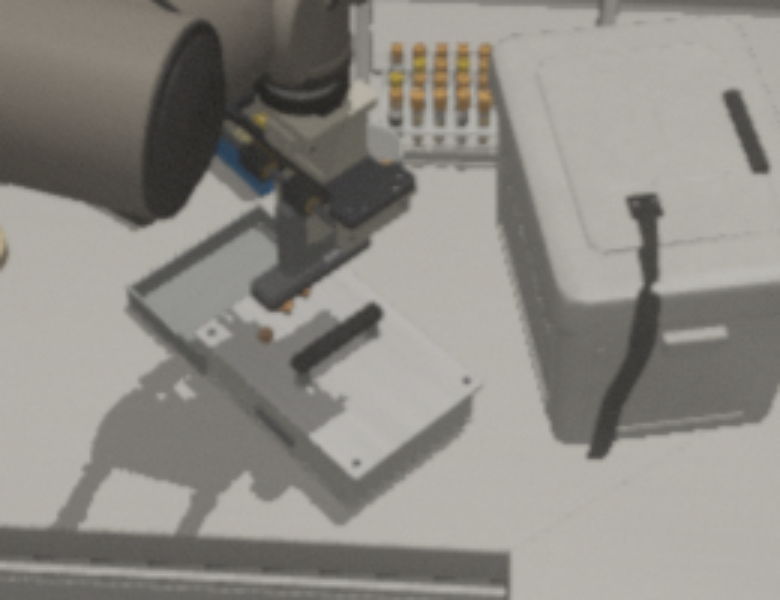

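The scraper is held at crop (310,275) above the cover, between the bar and the crumbs. Next I lower it to about 1.5 mm above the plate.

```bash
P="python3 -m pendant"
$P '[[-0.0023,0.0024,0.02,0,0,0],[0,0,0.025,0,0,0],[0,0,0.02,0,0,0],[0,0,0.015,0,0,0],[0,0,0.008,0,0,0],[0,0,0.004,0,0,0],[0,0,0.0012,0,0,0],[0,0,0,0,0,0]]'
$P '[[0,0,0,0,0,0],[0,0,0,0,0,0]]'
python3 - <<'E'
from h import *;from cell import robot;s=robot.observe();yw=-.244
for ly in(.03,): print(togo(s,.511-.002*np.cos(yw)-ly*np.sin(yw),.196-.002*np.sin(yw)+ly*np.cos(yw),.2347+.0655,yw+np.pi),s["opening"])
E
```

```text
time: 5.75
tool_pos: [0.5171, 0.2256, 0.3022]
tool_rot: [3.141, 0.001, 2.896]
contact_force: [-0.4, -0.3, -2.6]
opening: 0.0196
grip_force: 30.0
time: 5.92
tool_pos: [0.5171, 0.2259, 0.3026]
tool_rot: [3.141, 0.002, 2.897]
contact_force: [-0.2, -0.7, -2.7]
opening: 0.02
grip_force: 30.0
(array([ 0.0007, -0.0005,  0.0024]), array([ 0.001 ,  0.0016, -0.0009])) 0.019960961256454236
```

```bash
P="python3 -m pendant"
$P '[[0,0,0.001,0,0,0],[0,0,0.001,0,0,0],[0,0.004,0,0,0,0],[0,0.004,0,0,0,0],[0,0.004,0,0,0,0],[0,0.004,0,0,0,0],[0,0.004,0,0,0,0],[0,0.004,0,0,0,0]]'
$P '[[0,0.004,0,0,0,0],[0,0.004,0,0,0,0],[0,0.004,0,0,0,0],[0,0.004,0,0,0,0],[0,0.004,0,0,0,0],[0,0.004,0,0,0,0],[0,0.004,0,0,0,0],[0,0.004,0,0,0,0]]'
$P '[[0,0.004,0,0,0,0],[0,0.004,0,0,0,0],[0,0.004,0,0,0,0],[0,0.004,0,0,0,0],[0,0.004,0,0,0,0],[0,0.004,0,0,0,0],[0,0.004,0,0,0,0],[0,0.004,0,0,0,0]]'
$P '[[0,0,0,0,0,0],[0,0,0,0,0,0],[0,0,0,0,0,0],[0,0,0,0,0,0]]'
python3 - <<'E'
from h import *;from cell import robot
a=robot.read_camera("scene")["image"][200:330,200:350,::-1];b=robot.read_camera("top")["image"][200:330,215:365,::-1]
cv2.imwrite("pics/s3.png",cv2.resize(np.hstack([a,b]),None,fx=2.6,fy=2.6))
E
```

```text
time: 6.58
tool_pos: [0.5228, 0.2497, 0.2995]
tool_rot: [3.142, -0.0, 2.897]
contact_force: [-0.4, 0.2, -1.6]
opening: 0.0196
grip_force: 30.0
time: 7.25
tool_pos: [0.5306, 0.2806, 0.2995]
tool_rot: [3.142, 0.0, 2.897]
contact_force: [-0.0, 0.8, -2.2]
opening: 0.0197
grip_force: 30.0
time: 7.92
tool_pos: [0.5383, 0.3117, 0.2995]
tool_rot: [3.142, 0.0, 2.897]
contact_force: [-0.7, 0.4, -3.2]
opening: 0.0195
grip_force: 30.0
time: 8.25
tool_pos: [0.5382, 0.3111, 0.2995]
tool_rot: [-3.142, -0.0, 2.897]
contact_force: [0.0, -0.5, -2.6]
opening: 0.0198
grip_force: 30.0
```

View pics/s3.png

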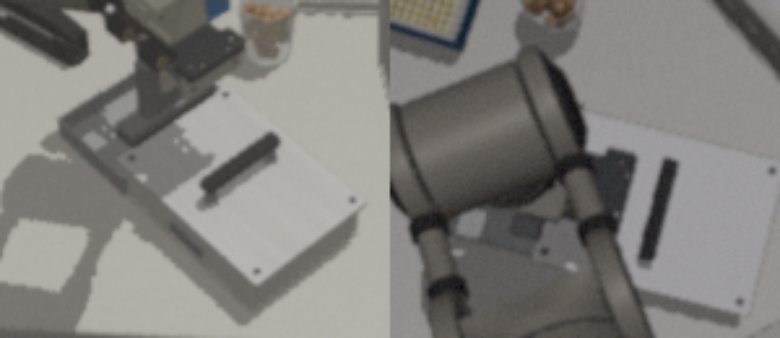

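No crumbs are left on the plate, and the scraper at scene crop (165,115) is past the plate's edge. Next I carry it back to its old spot.

```bash
P="python3 -m pendant"
$P '[[0,0,-0.01,0,0,0],[0,0,-0.03,0,0,0],[0,0,-0.03,0,0,0],[0,0,-0.03,0,0,0]]'
$P '[[0.0055,-0.0337,0,0,0,0],[0.0055,-0.0337,0,0,0,0],[0.0055,-0.0337,0,0,0,0],[0.0055,-0.0337,0,0,0,0],[0.0055,-0.0337,0,0,0,0],[0.0055,-0.0337,0,0,0,0],[0.0055,-0.0337,0,0,0,0],[0.0055,-0.0337,0,0,0,0]]'
$P '[[-0.0198,-0.0309,0,0,0,0],[-0.0198,-0.0309,0,0,0,0],[-0.0198,-0.0309,0,0,0,0],[-0.0198,-0.0309,0,0,0,0],[0,0,0.02,0,0,0],[0,0,0.04,0,0,0],[0,0,0.03,0,0,0]]'
$P '[[0,0,0,0,0,0],[0,0,0,0,0,0]]'
python3 - <<'E'
from h import *;from cell import robot;s=robot.observe();yw=-.244
print(togo(s,.4768,-.0791,.2352,yw+np.pi))
d={n:robot.read_camera(n) for n in("scene","top")};import pickle;pickle.dump(d,open("c1.pkl","wb"))
a=d["scene"]["image"][200:330,200:350,::-1];b=d["top"]["image"][200:330,215:365,::-1]
cv2.imwrite("pics/s4.png",cv2.resize(np.hstack([a,b]),None,fx=2.6,fy=2.6))
for n in d:
    im=d[n]["image"].astype(int);x,y=(215,215) if n=="scene" else (225,225)
    for A,ce,bx in blobs((im[:,:,0]-im[:,:,2])[y:y+80,x:x+85]>25,np.array([x,y]),4):
        p=plane(d[n],ce,.008)[0]-[.511,.196,0];print(n,A,ce.round(1),"local",round(.9704*p[0]-.2416*p[1],3),round(.2416*p[0]+.9704*p[1],3))
E
```

```text
time: 8.68
tool_pos: [0.5381, 0.3111, 0.4014]
tool_rot: [-3.142, -0.0, 2.897]
contact_force: [0.9, 0.5, -2.2]
opening: 0.0198
grip_force: 30.0
time: 9.35
tool_pos: [0.4291, 0.0591, 0.4005]
tool_rot: [3.141, 0.002, 2.897]
contact_force: [1.0, -1.5, -3.1]
opening: 0.0196
grip_force: 30.0
time: 9.93
tool_pos: [0.4769, -0.0797, 0.309]
tool_rot: [3.142, 0.002, 2.895]
contact_force: [-0.8, 1.3, -3.4]
opening: 0.0201
grip_force: 30.0
time: 10.1
tool_pos: [0.477, -0.0788, 0.3096]
tool_rot: [3.141, -0.002, 2.897]
contact_force: [0.3, -0.5, -2.2]
opening: 0.0196
grip_force: 30.0
(array([-0.    , -0.0004,  0.0744]), array([ 0.0003, -0.0023, -0.001 ]))
top 11 [277.5 259.6] local 0.031 0.122
top 20 [273.6 267.4] local 0.008 0.126
top 8 [271.2 283.4] local -0.035 0.121
```

View pics/s4.png

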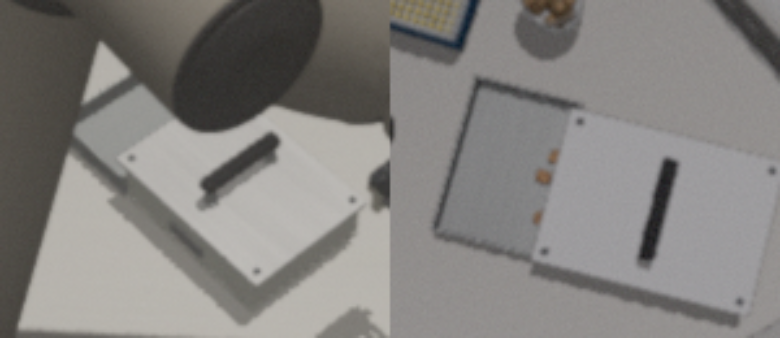

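All three crumbs are in the tray, at top crop (537–554,155–218), and the cover hasn't moved. Next I set the scraper down and release it.

```bash
P="python3 -m pendant"
$P '[[0,-0.0004,0.025,0,0,0],[0,0,0.025,0,0,0],[0,0,0.014,0,0,0],[0,0,0.006,0,0,0],[0,0,0.003,0,0,0],[0,0,0.001,0,0,0],[0,0,0,0,0,0],[0,0,0,0,0,0]]'
$P '[[0,0,0.0005,0,0,0],[0,0,0.0005,0,0,0],[0,0,0,0,0,0]]'
```

```text
time: 10.87
tool_pos: [0.4775, -0.0792, 0.2367]
tool_rot: [-3.142, 0.002, 2.897]
contact_force: [0.0, -0.3, -2.0]
opening: 0.0196
grip_force: 30.0
time: 11.12
tool_pos: [0.4771, -0.0791, 0.2348]
tool_rot: [3.142, 0.001, 2.897]
contact_force: [-0.6, -0.5, -2.2]
opening: 0.0196
grip_force: 30.0
```

```bash
P="python3 -m pendant"
$P '[[0,0,0.0005,0,0,0],[0,0,0.0003,0,0,0],[0,0,0,0,0,0]]'
$P '[[0,0,0,0,0,0],[0,0,0,0,0,0],[0,0,0,0,0,0],[0,0,0,0,0,0],[0,0,0,0,0,0],[0,0,0,0,0,0],[0,0,0,0,0,0]]' 0.07
$P '[[0,0,-0.01,0,0,0],[0,0,-0.03,0,0,0],[0,0,-0.04,0,0,0],[0,0,-0.04,0,0,0],[0,0,-0.04,0,0,0],[0,0,-0.01,0,0,0]]'
$P '[[0.0198,0.0309,0,0,0,0],[0.0198,0.0309,0,0,0,0],[0.0198,0.0309,0,0,0,0],[0.0198,0.0309,0,0,0,0],[-0.0098,0.0302,0,0,0,0],[-0.0098,0.0302,0,0,0,0],[-0.0098,0.0302,0,0,0,0],[-0.0098,0.0302,0,0,0,0]]'
$P '[[-0.006,0.03,0,0,0,0],[0,0,0,0,0,0],[0,0,0,0,0,0]]'
python3 - <<'E'
from h import *;from cell import robot;s=robot.observe();yw=-.244
print(togo(s,.5105,.196,.250,yw+np.pi))
im=robot.read_camera("scene")["image"];b=robot.read_camera("top")["image"]
cv2.imwrite("pics/s5.png",cv2.resize(np.hstack([im[200:380,230:430,::-1],b[200:380,270:470,::-1]]),None,fx=2,fy=2))
E
```

```text
time: 11.37
tool_pos: [0.4771, -0.0791, 0.2347]
tool_rot: [-3.142, 0.001, 2.897]
contact_force: [-1.9, 0.1, 7.2]
opening: 0.0205
grip_force: 30.0
time: 11.95
tool_pos: [0.477, -0.0791, 0.2336]
tool_rot: [3.141, -0.0, 2.897]
contact_force: [0.2, 0.4, 0.8]
opening: 0.0619
grip_force: 0.0
time: 12.45
tool_pos: [0.4776, -0.0793, 0.41]
tool_rot: [-3.141, 0.01, 2.897]
contact_force: [0.9, -0.5, 1.3]
opening: 0.0701
grip_force: 0.0
time: 13.12
tool_pos: [0.4977, 0.1693, 0.4038]
tool_rot: [3.141, 0.0, 2.897]
contact_force: [-0.1, -0.7, 0.6]
opening: 0.0698
grip_force: 0.0
time: 13.37
tool_pos: [0.5106, 0.1965, 0.403]
tool_rot: [-3.141, -0.001, 2.899]
contact_force: [0.1, -0.1, 0.3]
opening: 0.0702
grip_force: 0.0
(array([-1.00e-04, -4.00e-04,  1.53e-01]), array([-0.0006, -0.001 ,  0.0016]))
```

View pics/s5.png

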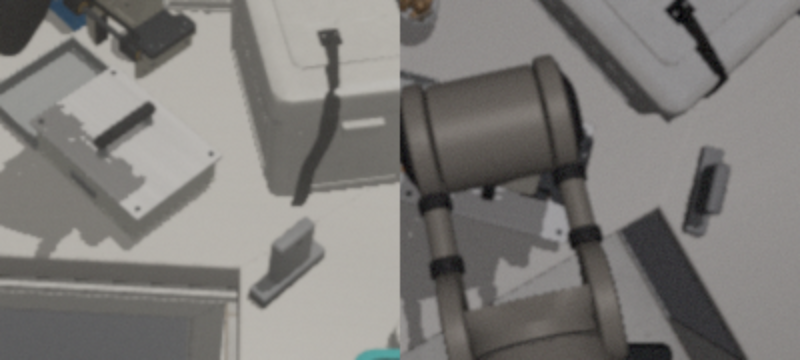

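The scraper stands upright on the worktop at crop (285,265). Next is the bar.

```bash
P="python3 -m pendant"
$P '[[0,0,0.03,0,0,0],[0,0,0.035,0,0,0],[0,0,0.035,0,0,0],[0,0,0.025,0,0,0],[0,0,0.015,0,0,0],[0,0,0.008,0,0,0],[0,0,0.004,0,0,0],[0,0,0.001,0,0,0]]'
$P '[[0,0,0,0,0,0],[0,0,0,0,0,0],[0,0,0,0,0,0],[0,0,0,0,0,0],[0,0,0,0,0,0],[0,0,0,0,0,0],[0,0,0,0,0,0],[0,0,0,0,0,0]]' 0 8
$P '[[0,0,0,0,0,0],[0,0,0,0,0,0],[0,0,0,0,0,0],[0,0,0,0,0,0]]'
python3 -c "
from cell import robot;s=robot.observe();print(s['contact_force'],s['torque'],s['opening'])"
```

```text
time: 14.13
tool_pos: [0.5106, 0.1948, 0.251]
tool_rot: [3.141, 0.0, 2.896]
contact_force: [-0.2, 0.1, 0.0]
opening: 0.0701
grip_force: 0.0
time: 14.8
tool_pos: [0.5105, 0.1954, 0.2508]
tool_rot: [3.141, 0.0, 2.897]
contact_force: [-0.5, -0.4, 0.0]
opening: 0.0213
grip_force: 0.0
time: 15.13
tool_pos: [0.5105, 0.1953, 0.2507]
tool_rot: [-3.141, -0.0, 2.897]
contact_force: [-0.4, -0.1, 1.3]
opening: 0.0159
grip_force: 8.0
[-0.44686033 -0.1395605   1.29384676] [-0.16895908  0.12950143  0.02922209] 0.01588640875717431
```

```bash
P="python3 -m pendant"
$P '[[0,0,0,0,0,0],[0,0,0,0,0,0],[0,0,0,0,0,0],[0,0,-0.001,0,0,0],[0,0,-0.002,0,0,0],[0,0,-0.003,0,0,0],[0,0,-0.003,0,0,0],[0,0,-0.003,0,0,0]]' 0 50
$P '[[0,0,-0.004,0,0,0],[0,0,-0.005,0,0,0],[0,0,-0.006,0,0,0],[0,0,-0.006,0,0,0],[0,0,-0.007,0,0,0],[0,0,-0.007,0,0,0],[0,0,-0.007,0,0,0],[0,0,-0.007,0,0,0]]'
$P '[[0,0,-0.007,0,0,0],[0,0,-0.007,0,0,0],[0,0,-0.007,0,0,0],[0,0,-0.007,0,0,0],[0,0,-0.006,0,0,0],[0,0,-0.004,0,0,0],[0,0,-0.002,0,0,0],[0,0,-0.001,0,0,0]]'
$P '[[0,0,0,0,0,0],[0,0,0,0,0,0],[0,0,0,0,0,0],[0,0,0,0,0,0],[0,0,0,0,0,0],[0,0,0,0,0,0]]'
python3 - <<'E'
from h import *;from cell import robot
s=robot.observe();print(s["tool_pos"],s["tool_rot"],s["contact_force"],s["torque"])
a=robot.read_camera("scene")["image"][150:350,200:400,::-1];b=robot.read_camera("top")["image"][180:380,220:420,::-1]
cv2.imwrite("pics/s6.png",cv2.resize(np.hstack([a,b]),None,fx=2,fy=2))
E
```

```text
time: 15.8
tool_pos: [0.5105, 0.1953, 0.2629]
tool_rot: [-3.142, -0.0, 2.897]
contact_force: [0.3, 0.2, -5.1]
opening: 0.0153
grip_force: 50.0
time: 16.47
tool_pos: [0.5105, 0.1953, 0.3126]
tool_rot: [3.141, 0.0, 2.897]
contact_force: [-0.1, 0.1, -4.5]
opening: 0.0155
grip_force: 50.0
time: 17.13
tool_pos: [0.5105, 0.1953, 0.353]
tool_rot: [3.141, 0.0, 2.897]
contact_force: [0.6, -0.6, -4.8]
opening: 0.0154
grip_force: 50.0
time: 17.63
tool_pos: [0.5105, 0.1953, 0.3526]
tool_rot: [-3.142, -0.0, 2.897]
contact_force: [-0.2, 0.6, -5.1]
opening: 0.0157
grip_force: 50.0
[0.51052673 0.19533028 0.35257522] [-3.14158605e+00 -2.00820587e-04  2.89682221e+00] [-0.18257077  0.64634301 -5.06930113] [-0.00608308 -0.03562796 -0.01269316]
```

View pics/s6.png

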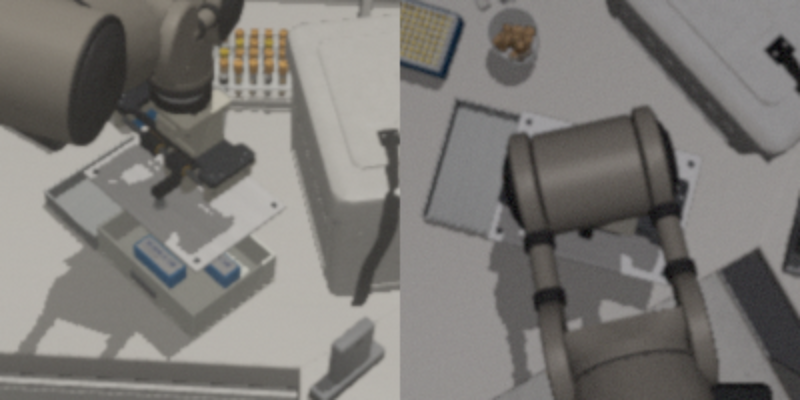

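The cover is about 10 cm up, above the open box where the slide racks show at scene crop (160–220,260). It looks level, the torque is near zero, and the scraper is still standing.

```bash
python3 -c "
from cell import robot;print(robot.hand_in())"
```

```text
the job is handed in; nothing more can be done
None
```

I pushed all three crumbs into the tray with the scraper, stood it back on the worktop, and handed in after about 18 s with the cover held steady and level, 10 cm above the open box.

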